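Slide the gift box between the plinths onto the display mat

ROBOT

A 6-joint arm with a two-finger parallel gripper is mounted at the origin on the work surface. World frame = base frame: x ahead of the robot, y to its left, z up, the work surface at z = 0. Lengths are in m, angles in rad, forces in N, time in s.
With the tool pointing down it reaches from about 0.35 to 0.975 m from the base axis. Payload 4.9 kg.
Tool frame: the origin (TCP) lies midway between the tips of the shut fingers; the grasp point (between the pads) lies 19 mm behind it (manip.pinch_z is the distance from the TCP to the grasp point, in m); z points along the fingers, y is the direction in which the jaws open and shut (so a half turn about z gives the same grasp; the last joint's range is limited). The gripper opens to 85 mm and grips with 20 to 120 N. Pads are 22 mm wide; open, the fingers measure 114 mm over their backs; the gripper's body (76 mm by 85 mm) begins 54 mm behind the grasp point. The pads swing forward as they close: fully open they stand 13 mm farther back than shut.
Start: joints at [-1.335, 0.053, 1.613, -0, 1.476, -0.119], TCP at [0.217, -0.586, 0.203] pointing down, gripper open.
Joint ranges: [-3.01, 3.01], [-1.01, 2.22], [0.06, 2.58], [-1.02, 4.17], [0.09, 2.62], [-3.14, 3.14]. Speed limits (rad/s): [2.57, 2.57, 3.14, 3.14, 3.14, 3.14].

INTERFACE

Orientations are given as a unit quaternion [w, x, y, z].
In Python, from plant import manip gives the robot as it stands.
- The arm moves only by the tool drive_tool, never from a script. Its argument "commands" is text: rows parted by semicolons, each of 5 numbers parted by spaces: the finger opening in mm, from 0 to 85.4, then the shift along the tool's x, y, z in units of 30 mm (1.0 is 30 mm), then the turn about the tool's z in degrees. A call has exactly 8 rows; each row shifts and turns the commanded pose from where the row before left it, along the tool's axes as they then stand; what a row does not reach is not made up. A row lasts 1/8 s, in which the tool goes at most 62.5 mm and 10.7 degrees, less where a joint would pass 70% of its speed; a pose out of reach is approached as far as the arm can. A call is refused whole if a number of a shift passes 1 or a number of a turn 10.7, either way. A call with a gripper value outside its range is refused whole. The fingers move at their own pace and stop on an object; the grip force is fixed at half the most. Time passes only in rows, so rows that do not move let the fingers close, or fill a call up. It gives the time, the measured TCP pose, the force and the opening at its end, in the units of the state.
- manip.state(): the state, without advancing time (a new reading comes with each control period).
- manip.grab_frame(name): name is "scene" or "top"; returns the picture (420x560x3 uint8, red, green, blue); there is no depth.
- manip.camera_params(name): a dict with "fx", "fy", "cx", "cy" (pixels), "xyz" and "orientation" of the camera in the world. Camera axes: x right, y down, z forward; pixel columns grow to the right and rows downward; lengths in m; the calibration is good to about 2 mm. A picture is of the moment at which its call begins. camera_params takes no time and is no camera call.
- manip.job_done(): hands the job in, once; it reports no verdict.
The state is a dict: "time": time; "joint_pos": joint angles; "joint_vel": joint speeds; "joint_efforts": joint torques, N m; "tool_pos": TCP position; "tool_rot": TCP orientation; "contact_force": force on the tool from outside, world axes, zero at the start; "ft_torque": the same for the moment, N m; "gripper_width": opening from 0.0 (shut) to 1.0 (fully open).
Only numpy, scipy, OpenCV 4.12 (cv2) and the standard library are available. Lean on these libraries where they do the work, as an engineer would, in place of code of your own. Each camera call takes 0.05 s, during which the arm holds its last target. There are 200 camera calls.

TASK

Push the open cardboard gift box of little pots across the counter with the fingertips, through the narrow gap between the two matching dark-wood plinths fixed to the counter, until it lies wholly on the grey felt mat beyond them. Keep it flat on the counter all the way, never lifting or tipping it, and leave the other wares standing where they are.

Things in the scene. Friction and masses are not known exactly. Their poses are not given: they have to be found in the camera images.
- giftbox: the gift box: an open-topped brown cardboard box with six little copper pots sunk in it; 94 mm wide (its x), 110 mm long (its y), 42 mm tall, a closed straight-sided block to the touch, 0.25 to 0.5 kg, loose, slides flat on the counter. Origin at the centre of its underside; z up. Either end may lead.
- gate: the two fixed round plinths (dark wood discs 70 mm across and 30 mm tall, each with a small fixed wooden pot on top, 56 mm tall in all). Origin on the counter midway between them; x runs from one plinth's centre to the other's (at x = -85 and +85 mm), so the gap is 100 mm wide along x and is passed along y, from +y to -y or the reverse, according to the side on which the gift box starts. Does not move.
- mat: the thin flat grey felt display mat, 160 mm (its x, parallel to the gate's x) by 170 mm (its y), 1 mm thick, on the other side of the plinths from the gift box; its centre may lie up to 25 mm to one side of the gap's middle line. It is no obstacle: things slide over it at counter height. Origin at its centre. Does not move.
- corner0 (a point): lower corner of the gift box at its -x -y (47 mm and 55 mm from its centre), on the underside
- corner1 (a point): lower corner of the gift box at its +x -y (47 mm and 55 mm from its centre), on the underside
- corner2 (a point): lower corner of the gift box at its +x +y (47 mm and 55 mm from its centre), on the underside
- corner3 (a point): lower corner of the gift box at its -x +y (47 mm and 55 mm from its centre), on the underside
- tumbler: bystander: clear glass tumbler, 52 mm across, 60 mm tall, loose. Origin at the centre of its underside.
- pot: bystander: turned wooden pot with a knobbed lid, 54 mm across, 58 mm tall, loose, solid. Origin at the centre of its underside.
- tin: bystander: small round tin with a blue lid, 55 mm across, 42 mm tall, loose. Origin at the centre of its underside.
- figurine: bystander: turned dark-wood figurine, 44 mm across, 60 mm tall, loose. Origin at the centre of its underside.
- bowl: bystander: blue ceramic bowl, 90 mm across, 45 mm tall, loose. Origin at the centre of its underside.
- perfume: bystander: amber glass perfume bottle, 48 mm across, 120 mm tall, loose. Origin at the centre of its underside.
- hatbox: bystander: round white paper box, 100 mm across, 70 mm tall, loose. Origin at the centre of its underside.
Things that resemble listed ones, but are neither listed nor needed, are in the scene too. What is shaped like the giftbox but purple or red is not meant.

How it is judged:
By the outcome, as a careful person would: the job done as asked, in the order asked, and still so for the second after the job is handed in, with the robot touching nothing.
It also fails if it takes over 61 s, if anything falls off the work surface, if the arm or the gripper's body presses on something with over 40 N, if the wrist force passes 120 N, or if a joint passes its speed limit or range.

## Working session

There is one attempt and no reset: what is moved stays moved. The work goes in short steps, Python scripts to look and compute and a tool call to move; the robot and the scene stay as the last step left them, time stands still between calls to the robot, and variables do not carry over. Pictures are saved under pics/ and viewed, about 8 in all and at most 12, crops included, and the job is handed in when it is done.

Besides the shell and the picture viewer there is one more tool, called after ">>>" as a command line: name --argument value ..., lists and objects as JSON in quotes. drive_tool: Moves the arm, as the interface text tells. Its arguments: {"type":"object","properties":{"commands":{"type":"string"}},"required":["commands"]}

```bash
mkdir -p pics
cat > h.py <<'E'
import numpy as np, cv2
from scipy.spatial.transform import Rotation as R
from plant import manip
def grab(n,f=None):
    im=manip.grab_frame(n)[:,:,::-1].copy()
    if f: cv2.imwrite('pics/'+f,im)
    return im
def cam(n):
    p=manip.camera_params(n);q=p['orientation']
    return p,R.from_quat([q[1],q[2],q[3],q[0]]).as_matrix(),np.array(p['xyz'])
def ray(n,uv,z):
    p,M,o=cam(n);uv=np.atleast_2d(uv).astype(float)
    d=np.c_[(uv[:,0]-p['cx'])/p['fx'],(uv[:,1]-p['cy'])/p['fy'],np.ones(len(uv))]@M.T
    return o+d*((z-o[2])/d[:,2])[:,None]
def proj(n,P):
    p,M,o=cam(n);c=(np.atleast_2d(P)-o)@M
    return np.c_[c[:,0]/c[:,2]*p['fx']+p['cx'],c[:,1]/c[:,2]*p['fy']+p['cy']]
E
python3 - <<'E'
from h import *
a=grab('top','top0.png');b=grab('scene','scene0.png')
for n in('top','scene'):print(manip.camera_params(n))
print(manip.state())
E
```

```text
{'fx': 414.9737734886201, 'fy': 414.9737734886201, 'cx': 283.79567462996965, 'cy': 202.93334714161165, 'xyz': array([0.41342261, 0.02584816, 1.14533285]), 'orientation': array([ 0.05308608, -0.70431816,  0.70564411, -0.05642861])}
{'fx': 395.5421001608613, 'fy': 395.5421001608613, 'cx': 286.2424861613518, 'cy': 208.62559065449213, 'xyz': array([ 1.37438218, -0.44856381,  0.65190757]), 'orientation': array([-0.40849846,  0.76734939,  0.43665931, -0.23158708])}
{'time': 0.1, 'joint_pos': array([-1.33501936e+00,  5.33158576e-02,  1.61420530e+00,  3.12416099e-05,
        1.47603896e+00, -1.18987072e-01]), 'joint_vel': array([ 0.00029413, -0.0009019 , -0.00322388,  0.00023468, -0.00015799,
       -0.0016555 ]), 'joint_efforts': array([-4.35214197e-04, -3.94906104e+01, -3.71362925e+01, -1.04637666e-04,
        3.94812261e-03, -5.23751325e-06]), 'tool_pos': array([ 0.2169699 , -0.58543797,  0.20184149]), 'tool_rot': array([-9.82965442e-04,  9.84308803e-01,  1.76451726e-01, -4.18897349e-05]), 'contact_force': array([-0.35390856,  0.06642077,  0.04120783]), 'ft_torque': array([ 0.01510984,  0.00850554, -0.02100376]), 'gripper_width': 0.9990752155606762}
```

View pics/top0.png

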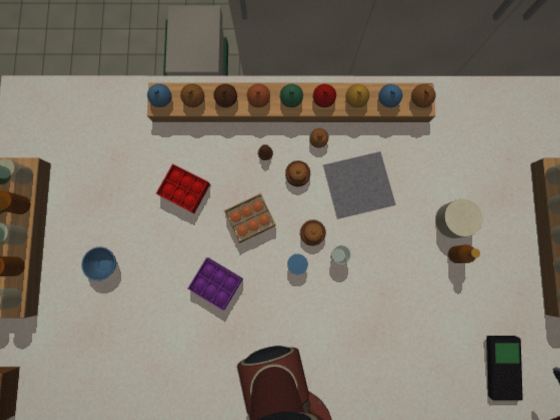

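View pics/scene0.png

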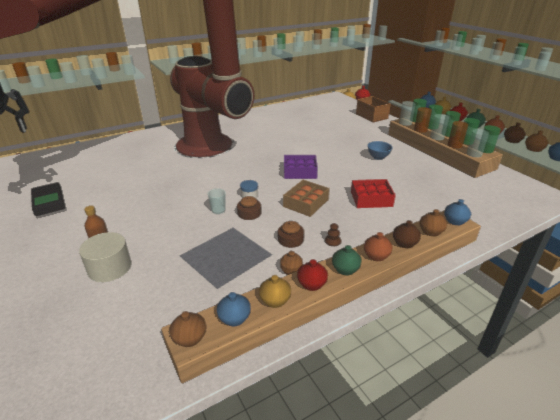

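Seen (top view): brown gift box at (250,219), with purple (216,284) and red (184,189) look-alikes that are not meant. Plinths are at (298,173) and (313,232), the mat at (360,185). Bystanders: tumbler (340,255), tin (297,264), figurine (265,152), pot (319,137). The choice is the brown box; I'll check it in a crop and measure.

```bash
cat >> h.py <<'E'
def matrect(im):
    hsv=cv2.cvtColor(im,cv2.COLOR_BGR2HSV)
    m=((hsv[...,2]<140)&(hsv[...,1]<60)).astype(np.uint8); m[:125]=0;m[:,:320]=0;m[:,405:]=0;m[225:]=0
    c=max(cv2.findContours(m,0,2)[0],key=cv2.contourArea)
    return ray('top',cv2.boxPoints(cv2.minAreaRect(c)),.001)
def rectinfo(P):
    c=P.mean(0)[:2];e=P[1:3,:2]-P[0:2,:2];return c.round(4),np.linalg.norm(e,axis=1).round(4),np.degrees(np.arctan2(e[:,1],e[:,0])).round(1)
E
python3 - <<'E'
from h import *
im=cv2.imread('pics/top0.png')
print('mat',rectinfo(matrect(im)))
for n,uv,z in[('pl1',(298,173),.05),('pl2',(313,232),.05),('tumbler',(341,255),.05),('tin',(297,264),.042),('fig',(265,152),.05),('pot',(319,137),.05),('bowl',(99,264),.04),('red',(184,189),.042),('purple',(216,284),.042)]:print(n,ray('top',uv,z)[0].round(3))
hsv=cv2.cvtColor(im,cv2.COLOR_BGR2HSV)
m=((hsv[...,1]>70)&((hsv[...,0]<25))).astype(np.uint8);w=np.zeros_like(m);w[185:252,215:285]=1
c=max(cv2.findContours(cv2.morphologyEx(m*w,3,np.ones((5,5))),0,2)[0],key=cv2.contourArea)
q=cv2.boxPoints(cv2.minAreaRect(c));print(q,rectinfo(ray('top',q,.042)))
s=5;cr=cv2.resize(im[130:280,210:360],None,fx=s,fy=s,interpolation=2)[:600]
o=cv2.resize(im[135:280,205:395],None,fx=4,fy=4,interpolation=2)
cv2.polylines(o,[((q-[205,135])*4).astype(int)],True,(0,255,0),1)
p,M,_=cam('top');print(M.round(3))
cv2.imwrite('pics/crop0.png',o)
E
```

```text
mat (array([ 0.6451, -0.1909]), array([0.176 , 0.1621]), array([ -75.7, -168.5]))
pl1 [ 0.666 -0.018  0.05 ]
pl2 [ 0.507 -0.057  0.05 ]
tumbler [ 0.446 -0.129  0.05 ]
tin [ 0.423 -0.014  0.042]
fig [0.725 0.071 0.05 ]
pot [ 0.767 -0.076  0.05 ]
bowl [0.424 0.507 0.04 ]
red [0.624 0.29  0.042]
purple [0.372 0.198 0.042]
[[222.82466 210.42595]
 [260.3843  192.81987]
 [275.6245  225.33229]
 [238.06485 242.93837]] (array([0.5459, 0.1129]), array([0.1112, 0.0974]), array([ -64.5, -154.9]))
[[-0.002 -0.988  0.154]
 [-1.     0.002 -0.005]
 [ 0.005 -0.154 -0.988]]
```

View pics/crop0.png

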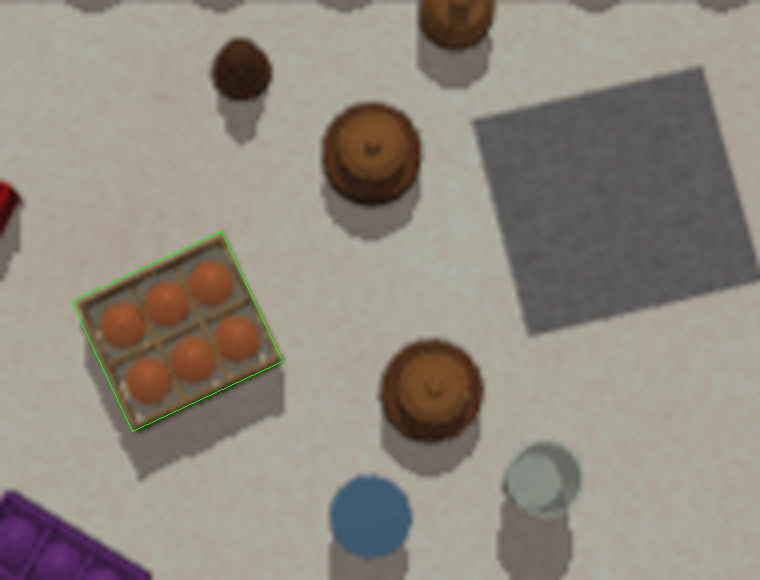

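The crop confirms the brown box with copper pots; the green outline fits and measures 97 x 111 mm. Gate: middle about (0.590, -0.0385), travel direction about -76°. The box sits 157 mm before the gap, 6 mm off the middle line and yawed +12°. The mat centre is 161 mm beyond and 17 mm to the +x side. I'll turn the tool so its y lies along the gate's x (turn -83.6°), which makes -tool x the travel direction.

>>> drive_tool --commands "45 0 0 0 -10.45; 45 0 0 0 -10.45; 45 0 0 0 -10.45; 45 0 0 0 -10.45; 45 0 0 0 -10.45; 45 0 0 0 -10.45; 45 0 0 0 -10.45; 45 0 0 0 -10.45"

```text
time: 1.1
tool_pos: [0.217, -0.5857, 0.2023]
tool_rot: [-0.0, 0.614, 0.789, 0.0]
contact_force: [0.7, 0.5, 0.0]
gripper_width: 0.529
```

>>> drive_tool --commands "45 0.967 0.685 0 0; 45 0.967 0.685 0 0; 45 0.967 0.685 0 0; 45 0.967 0.685 0 0; 45 0.967 0.685 0 0; 45 0.967 0.685 0 0; 45 0.967 0.685 0 0; 45 0.967 0.685 0 0"

```text
time: 2.1
tool_pos: [0.3209, -0.3199, 0.2025]
tool_rot: [-0.0, 0.616, 0.788, 0.0]
contact_force: [0.7, 0.3, 0.8]
gripper_width: 0.527
```

>>> drive_tool --commands "45 0.967 0.685 0 0; 45 0.967 0.685 0 0; 45 0.967 0.685 0 0; 45 0.967 0.685 0 0; 45 0.967 0.685 0 0; 45 0.967 0.685 0 0; 45 0.967 0.685 0 0; 45 0.967 0.685 0 0"

```text
time: 3.1
tool_pos: [0.4245, -0.0552, 0.2026]
tool_rot: [-0.0, 0.616, 0.788, -0.0]
contact_force: [0.2, -0.1, -0.0]
gripper_width: 0.527
```

>>> drive_tool --commands "45 0.967 0.685 0 0; 45 0.967 0.685 0 0; 45 0.967 0.685 0 0; 45 0.967 0.685 0 0; 45 0.967 0.685 0 0; 45 0.967 0.685 0 0; 45 0.967 0.685 0 0; 45 0.967 0.685 0 0"

```text
time: 4.1
tool_pos: [0.5282, 0.2095, 0.2024]
tool_rot: [-0.0, 0.616, 0.788, -0.0]
contact_force: [0.8, -0.7, -0.4]
gripper_width: 0.523
```

```bash
cat >> h.py <<'E'
G=np.array([.5897,-.0385]);A=np.radians(13.9);GX=np.array([np.cos(A),np.sin(A)]);D=np.array([np.sin(A),-np.cos(A)])
def gc(p): p=np.asarray(p)[:2]-G; return np.round([p@D*1e3,p@GX*1e3],1)  # along, lateral mm
def tool():
    s=manip.state();q=s['tool_rot'];m=R.from_quat([q[1],q[2],q[3],q[0]]).as_matrix()
    print('t',round(s['time'],2),'tcp',s['tool_pos'].round(4),'along,lat',gc(s['tool_pos']),'yaw',np.degrees(np.arctan2(m[1,0],m[0,0])).round(2),'tilt',m[:,2].round(3),'F',s['contact_force'].round(1),'w',round(s['gripper_width'],2),'j',s['joint_pos'].round(2))
E
python3 -c "
from h import *
tool()"
```

```text
t 4.1 tcp [0.5282 0.2095 0.2024] along,lat [-2.555e+02 -1.000e-01] yaw 103.94 tilt [-0.001 -0.    -1.   ] F [ 0.8 -0.7 -0.4] w 0.52 j [ 0.25 -0.08  1.75 -0.    1.48  0.  ]
```

>>> drive_tool --commands "45 0 0 0.785 0; 45 0 0 0.785 0; 45 0 0 0.785 0; 45 0 0 0.785 0; 45 0 0 0.785 0; 45 0 0 0.785 0; 45 0 0 0.785 0; 45 0 0 0.785 0"

```text
time: 5.1
tool_pos: [0.5277, 0.2083, 0.0134]
tool_rot: [-0.0, 0.616, 0.788, -0.0]
contact_force: [-0.7, -0.0, 0.4]
gripper_width: 0.528
```

>>> drive_tool --commands "45 -0.29 0 0 0; 45 -0.29 0 0 0; 45 -0.29 0 0 0; 45 -0.29 0 0 0; 45 -0.29 0 0 0; 45 -0.29 0 0 0; 45 -0.29 0 0 0; 45 -0.29 0 0 0"

```text
time: 6.1
tool_pos: [0.5451, 0.1403, 0.0146]
tool_rot: [-0.0, 0.616, 0.788, -0.0]
contact_force: [-1.1, 0.7, 0.1]
gripper_width: 0.525
```

Run:
```python
from h import *
tool()
im=grab('top','top1.png')
q=proj('top',np.array([.5897,-.0385,0]))[0].round();print(q)
cv2.imwrite('pics/crop1.png',cv2.resize(im[130:280,205:395],None,fx=4,fy=4,interpolation=2))
```

```text
t 6.1 tcp [0.5451 0.1403 0.0146] along,lat [-184.3   -0.4] yaw 103.93 tilt [-0. -0. -1.] F [-1.1  0.7  0.1] w 0.53 j [ 0.12  0.1   1.9  -0.    1.14 -0.12]
[305. 204.]
```

View pics/crop1.png

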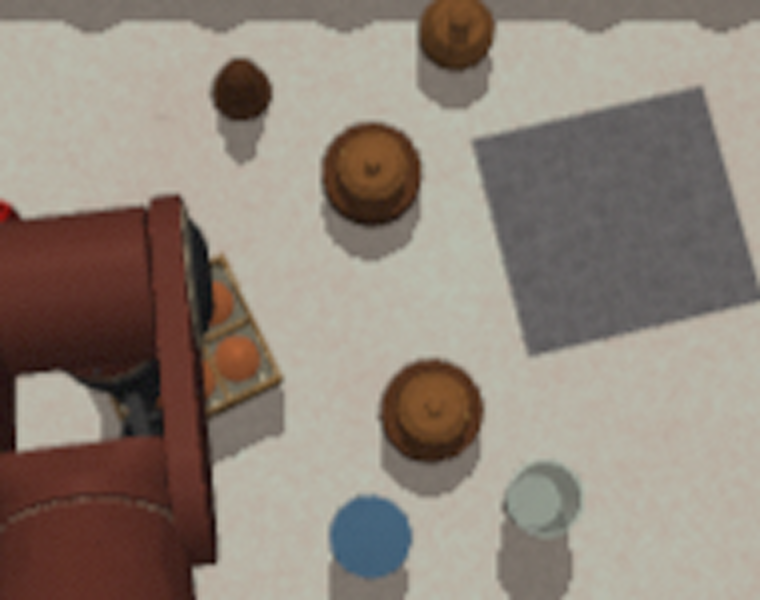

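Run:
```python
from h import *
tool()
im=grab('scene','scene1.png')
P=manip.state()['tool_pos']
print(proj('scene',P),proj('top',P))
q=proj('scene',P)[0].astype(int)
print(proj('scene',np.array([[.5459,.1129,.042],[.6707,-.0186,.03],[.5087,-.0585,.03]])))
cr=im[150:270,210:370].copy()
cv2.imwrite('pics/crop2.png',cv2.resize(cr,None,fx=5,fy=5,interpolation=2))
```

```text
t 6.15 tcp [0.5454 0.1395 0.0146] along,lat [-183.4   -0.3] yaw 103.89 tilt [ 0.    -0.001 -1.   ] F [-0.3 -1.  -0.3] w 0.53 j [ 0.12  0.1   1.9  -0.    1.14 -0.12]
[[312.99156433 196.05927121]] [[240.12254666 219.20848289]]
[[305.86069859 190.80084359]
 [289.61790386 229.61876394]
 [248.31553266 204.49313326]]
```

View pics/crop2.png

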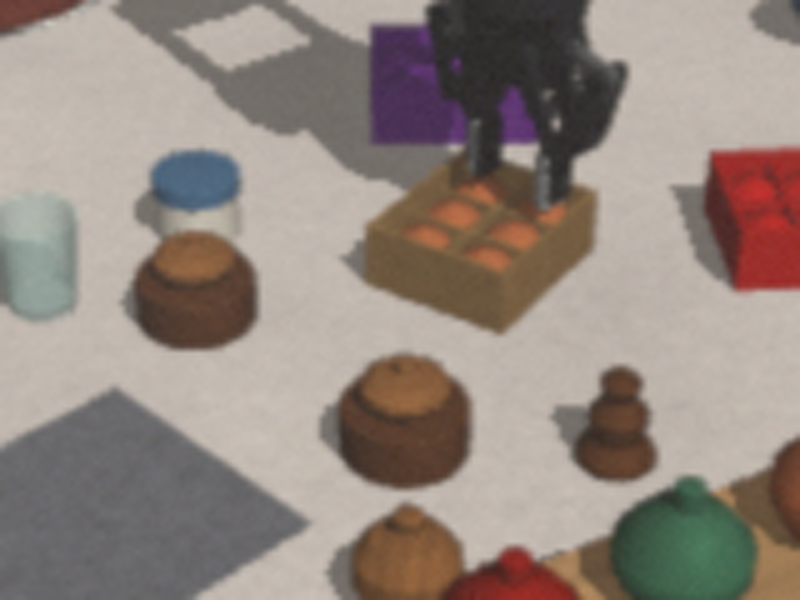

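The fingertips appear over or inside the rear of the box, yet the box has not moved and no force shows. The tips may be higher than the state says. I'll back off and measure them over bare counter.

>>> drive_tool --commands "45 0.3 0 0 0; 45 0.3 0 0 0; 45 0.3 0 0 0; 45 0.3 0 0 0; 45 0.3 0 0 0; 45 0.3 0 0 0; 45 0.3 0 0 0; 45 0.3 0 0 0"

```text
time: 7.2
tool_pos: [0.5275, 0.2113, 0.0146]
tool_rot: [-0.0, 0.616, 0.788, -0.0]
contact_force: [-0.9, -0.1, 0.0]
gripper_width: 0.528
```

Run:
```python
from h import *
tool()
im=grab('scene','scene2.png');t=grab('top','top2.png')
P=manip.state()['tool_pos']
for s in(-1,1):
  f=P+np.r_[GX*s*.029,0]
  print((proj('scene',f)[0]-[270,130]).round(1)*6,(proj('scene',f+[0,0,.03])[0]-[270,130]).round(1)*6)
a=cv2.resize(im[130:230,270:350],None,fx=6,fy=6,interpolation=2)
b=cv2.resize(t[185:255,205:285],None,fx=3.8,fy=3.8,interpolation=2)
o=np.zeros((600,800,3),np.uint8);o[:,:480]=a;o[:b.shape[0],490:490+b.shape[1]]=b[:,:310]
cv2.imwrite('pics/crop3.png',o)
```

```text
t 7.2 tcp [0.5275 0.2113 0.0146] along,lat [-257.5   -0.4] yaw 103.93 tilt [-0.  0. -1.] F [-0.9 -0.1  0. ] w 0.53 j [0.25 0.11 1.89 0.   1.14 0.01]
[310.8 323.4] [313.8 273.6]
[396.  364.2] [400.2 313.8]
```

View pics/crop3.png

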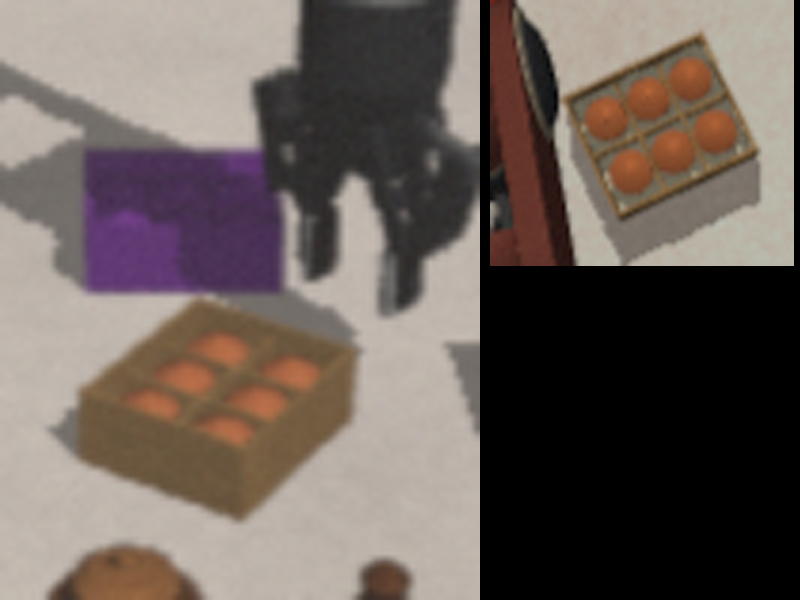

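The tips sit about 28 mm higher than the reported TCP, level with the box top, so they skimmed over it. The box is untouched. I'll lower in small steps, watching force and picture.

>>> drive_tool --commands "45 0 0 0.1 0; 45 0 0 0.1 0; 45 0 0 0.1 0; 45 0 0 0.1 0; 45 0 0 0 0; 45 0 0 0 0; 45 0 0 0 0; 45 0 0 0 0"

```text
time: 8.3
tool_pos: [0.5278, 0.2108, 0.0028]
tool_rot: [0.0, 0.616, 0.788, 0.0]
contact_force: [0.4, -0.2, 0.1]
gripper_width: 0.525
```

Run:
```python
from h import *
tool()
im=grab('scene','scene3.png')
g=cv2.cvtColor(im,6)
for x in (322,323,324,336,337,338): print(x,g[170:192,x])
g=cv2.cvtColor(cv2.imread('pics/scene2.png'),6)
for x in (322,323,336,337): print('old',x,g[170:192,x])
```

```text
t 8.3 tcp [0.5278 0.2108 0.0028] along,lat [-2.569e+02 -2.000e-01] yaw 103.93 tilt [ 0.  0. -1.] F [ 0.4 -0.2  0.1] w 0.53 j [0.25 0.13 1.89 0.   1.12 0.01]
322 [ 53  48  52  51  50  50  45  49  51  70 125 119 114 110 111 111 100  91
  88  88  90 106]
323 [ 45  43  44  48  46  45  44  44  54  91 161 145 120 113 115 112 102  93
  86  88  88  98]
324 [ 45  44  47  45  52  53  50  55  80 130 174 175 131 113 112 112 108  95
  91  87  91  98]
336 [ 74  55  50  47  46  52  50  56  52  53  51  57  55  55  73 134 175 186
 184 183 183 183]
337 [ 89  59  49  48  45  45  47  47  47  50  50  53  55  61  98 161 184 188
 186 183 182 183]
338 [ 55  44  46  47  45  47  48  51  48  52  58  59  63  86 138 175 186 187
 185 183 182 183]
old 322 [ 51  50  52  47  53  55  95 172 181 181 151 121 113 112 111 111 100  92
  89  90  93 111]
old 323 [ 46  47  46  48  49  65 132 176 184 184 176 132 113 112 114 111 102  89
  90  86  89  96]
old 336 [ 50  46  55  61  61  60  59  58  62  54  59  90 155 179 181 182 186 187
 185 182 183 182]
old 337 [ 53  50  48  47  48  48  47  47  47  51  59 112 173 184 183 184 186 188
 185 184 182 182]
```

>>> drive_tool --commands "45 0 0 0.1 0; 45 0 0 0.1 0; 45 0 0 0 0; 45 0 0 0 0; 45 0 0 0 0; 45 0 0 0 0; 45 0 0 0 0; 45 0 0 0 0"

```text
time: 9.35
tool_pos: [0.5277, 0.2108, -0.0034]
tool_rot: [0.0, 0.616, 0.788, 0.0]
contact_force: [-0.5, 0.7, -0.9]
gripper_width: 0.525
```

>>> drive_tool --commands "45 0 0 0.1 0; 45 0 0 0.1 0; 45 0 0 0.1 0; 45 0 0 0 0; 45 0 0 0 0; 45 0 0 0 0; 45 0 0 0 0; 45 0 0 0 0"

```text
time: 10.35
tool_pos: [0.5277, 0.2108, -0.0123]
tool_rot: [0.0, 0.616, 0.788, 0.0]
contact_force: [0.1, 0.2, -0.3]
gripper_width: 0.528
```

Run:
```python
from h import *
tool()
im=grab('scene','scene4.png')
g=cv2.cvtColor(im,6)
for x in (323,337): print(x,g[176:196,x])
cv2.imwrite('pics/crop4.png',cv2.resize(im[130:230,270:350],None,fx=6,fy=6,interpolation=2))
```

```text
t 10.35 tcp [ 0.5277  0.2108 -0.0123] along,lat [-256.9   -0.3] yaw 103.93 tilt [ 0.  0. -1.] F [ 0.1  0.2 -0.3] w 0.53 j [0.25 0.15 1.89 0.   1.1  0.01]
323 [ 43  47  44  44  46  42  45  67 105 110 102  92  88  88  89  97 102 102
  98  96]
337 [ 54  46  49  47  46  46  48  50  53  50  53  61  94 156 180 183 184 186
 185 183]
```

View pics/crop4.png

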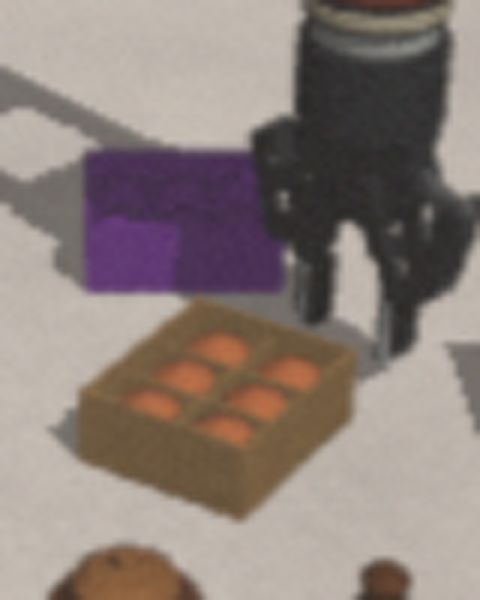

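Tips are now at about z = 20 mm, beside the rear face of the box. Pushing.

>>> drive_tool --commands "45 -0.3 0 0 0; 45 -0.3 0 0 0; 45 -0.3 0 0 0; 45 -0.3 0 0 0; 45 -0.3 0 0 0; 45 -0.3 0 0 0; 45 -0.3 0 0 0; 45 -0.3 0 0 0"

```text
time: 11.4
tool_pos: [0.5449, 0.1404, -0.0124]
tool_rot: [-0.0, 0.616, 0.788, -0.0]
contact_force: [-0.5, 1.6, 0.4]
gripper_width: 0.528
```

Run:
```python
from h import *
tool()
im=grab('scene','scene5.png');t=grab('top','top5.png')
a=cv2.resize(im[140:260,220:350],None,fx=3,fy=3,interpolation=2)
b=cv2.resize(t[160:260,205:345],None,fx=3,fy=3,interpolation=2)
o=np.zeros((360,800,3),np.uint8);o[:,:390]=a;o[:300,-390:]=b[:,:390]
cv2.imwrite('pics/crop5.png',o)
```

```text
t 11.4 tcp [ 0.5449  0.1404 -0.0124] along,lat [-184.4   -0.5] yaw 103.91 tilt [-0.  0. -1.] F [-0.5  1.6  0.4] w 0.53 j [ 0.12  0.14  1.91  0.    1.09 -0.12]
```

View pics/crop5.png

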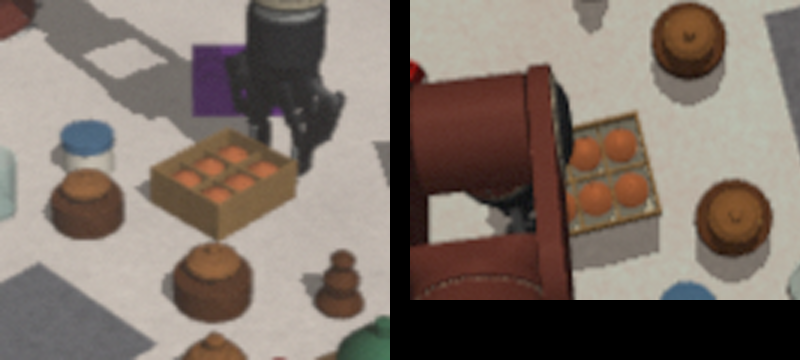

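The box now moves with the fingers and is nearly aligned. I'll measure the visible front part.

```bash
cat >> h.py <<'E'
def box(im,u0,u1,v0=150,v1=260):
    hsv=cv2.cvtColor(im,cv2.COLOR_BGR2HSV)
    m=((hsv[...,1]>70)&(hsv[...,0]<25)&(hsv[...,2]>60)).astype(np.uint8);w=np.zeros_like(m);w[v0:v1,u0:u1]=1
    c=max(cv2.findContours(cv2.morphologyEx(m*w,3,np.ones((5,5))),0,2)[0],key=cv2.contourArea)
    q=c[:,0].astype(float)
    g=np.array([gc(p) for p in ray('top',q,.042)])
    r=cv2.minAreaRect(g.astype(np.float32));bp=cv2.boxPoints(r)
    print('corners along,lat',bp.round(1).tolist(),'size',np.round(r[1],1),'ang',round(r[2],1))
E
python3 - <<'E'
from h import *
t=cv2.imread('pics/top5.png')
for u0 in(261,264):box(t,u0,297,185,245)
hsv=cv2.cvtColor(t,cv2.COLOR_BGR2HSV);print(hsv[215,262:297].tolist())
E
```

```text
corners along,lat [[-139.10000610351562, -65.69999694824219], [-63.599998474121094, -65.80000305175781], [-63.5, 29.899999618530273], [-139.0, 30.0]] size [95.7 75.5] ang 89.9
corners along,lat [[-131.39999389648438, -65.69999694824219], [-63.599998474121094, -65.80000305175781], [-63.5, 29.899999618530273], [-131.3000030517578, 30.0]] size [95.7 67.8] ang 89.9
[[10, 169, 122], [10, 167, 124], [10, 168, 123], [10, 172, 120], [11, 170, 108], [14, 97, 108], [20, 58, 110], [21, 65, 113], [18, 116, 123], [19, 74, 117], [20, 61, 113], [20, 74, 114], [19, 81, 117], [17, 92, 119], [17, 103, 121], [17, 115, 118], [17, 114, 110], [16, 126, 109], [17, 123, 112], [17, 111, 108], [17, 97, 100], [19, 71, 112], [17, 115, 131], [18, 49, 167], [19, 33, 183], [19, 30, 184], [16, 33, 185], [16, 32, 185], [16, 33, 186], [16, 32, 186], [19, 30, 185], [21, 27, 186], [21, 26, 184], [21, 26, 185], [28, 21, 185]]
```

The box is aligned with the gate (0°) but its centre is about 18 mm to the gate's -x side. I'll push it sideways by its flank with shut fingers at mid-length (along -118).

>>> drive_tool --commands "45 1 0 0 0; 45 0 0 -1 0; 45 0 0 -1 0; 0 0 0 -1 0; 0 -0.8 -0.91 0 0; 0 -0.8 -0.91 0 0; 0 -0.8 -0.91 0 0; 0 -0.8 -0.91 0 0"

```text
time: 12.5
tool_pos: [0.4541, 0.0495, 0.0776]
tool_rot: [0.0, 0.616, 0.788, -0.0]
contact_force: [-0.3, -0.5, 0.1]
gripper_width: 0.002
```

>>> drive_tool --commands "0 0 0 0.7 0; 0 0 0 0.7 0; 0 0 0 0.6 0; 0 0 0 0.5 0; 0 0 0 0.3 0; 0 0 0 0.1 0; 0 0 0 0 0; 0 0 0 0 0"

```text
time: 13.5
tool_pos: [0.4555, 0.0505, -0.0087]
tool_rot: [0.001, 0.616, 0.788, 0.0]
contact_force: [-0.2, 1.0, -0.4]
gripper_width: -0.001
```

Run:
```python
from h import *
tool()
im=grab('scene','scene6.png');t=grab('top','top6.png')
a=cv2.resize(im[140:260,220:350],None,fx=3,fy=3,interpolation=2)
b=cv2.resize(t[160:260,205:345],None,fx=3,fy=3,interpolation=2)
o=np.zeros((360,800,3),np.uint8);o[:,:390]=a;o[:300,-390:]=b[:,:390]
cv2.imwrite('pics/crop6.png',o)
```

```text
t 13.5 tcp [ 0.4555  0.0505 -0.0087] along,lat [-118.6 -108.9] yaw 103.93 tilt [ 0.001 -0.    -1.   ] F [-0.2  1.  -0.4] w -0.0 j [-0.05 -0.11  2.16 -0.    1.1  -0.3 ]
```

View pics/crop6.png

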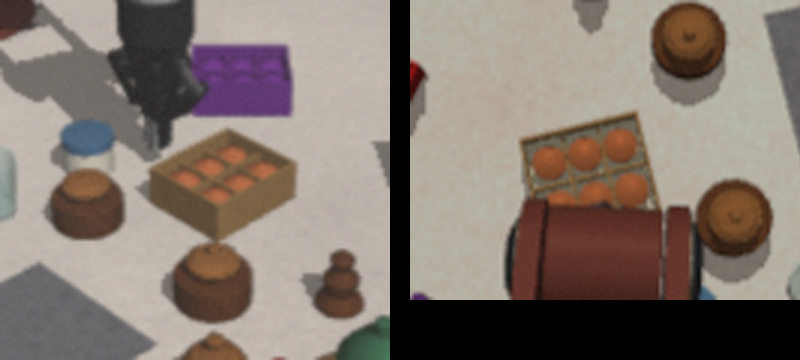

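>>> drive_tool --commands "0 0 0.2 0 0; 0 0 0.2 0 0; 0 0 0.2 0 0; 0 0 0.2 0 0; 0 0 0.2 0 0; 0 0 0.2 0 0; 0 0 0.2 0 0; 0 0 0 0 0"

```text
time: 14.6
tool_pos: [0.4963, 0.0607, -0.0094]
tool_rot: [0.0, 0.616, 0.788, 0.0]
contact_force: [-0.2, 0.5, 1.0]
gripper_width: 0.001
```

Run:
```python
from h import *
tool()
t=grab('top','top7.png')
box(cv2.imread('pics/top6.png'),235,297,185,223);box(t,235,297,175,215)
```

```text
t 14.6 tcp [ 0.4963  0.0607 -0.0094] along,lat [-118.8  -66.9] yaw 103.93 tilt [ 0.001  0.    -1.   ] F [-0.2  0.5  1. ] w 0.0 j [-0.03 -0.01  2.06  0.    1.09 -0.27]
corners along,lat [[-174.0, -40.599998474121094], [-63.70000076293945, -41.0], [-63.400001525878906, 29.899999618530273], [-173.8000030517578, 30.299999237060547]] size [ 70.9 110.4] ang 89.8
corners along,lat [[-189.60000610351562, 12.300000190734863], [-44.0, -24.0], [-30.799999237060547, 28.700000762939453], [-176.5, 65.0999984741211]] size [ 54.4 150.1] ang 76.0
```

```bash
cat >> h.py <<'E'
def topedge(t,u0=247,u1=277,v0=170):
    hsv=cv2.cvtColor(t,cv2.COLOR_BGR2HSV);m=(hsv[...,1]>70)&(hsv[...,0]<25)&(hsv[...,2]>60)
    q=np.array([(u,v0+np.argmax(m[v0:,u])-.5) for u in range(u0,u1,2)])
    g=np.array([gc(p) for p in ray('top',q,.042)]);k=np.polyfit(g[:,0],g[:,1],1)
    print('edge lat mean',np.median(g[:,1]).round(1),'slope deg',np.degrees(np.arctan(k[0])).round(1))
E
python3 - <<'E'
from h import *
topedge(cv2.imread('pics/top6.png'));topedge(cv2.imread('pics/top7.png'))
E
```

```text
edge lat mean 30.2 slope deg -0.3
edge lat mean 38.5 slope deg 0.3
```

>>> drive_tool --commands "0 0 0.08 0 0; 0 0 0.08 0 0; 0 0 0.08 0 0; 0 0 0.08 0 0; 0 0 0 0 0; 0 0 0 0 0; 0 0 0 0 0; 0 0 0 0 0"

```text
time: 15.65
tool_pos: [0.5053, 0.063, -0.0092]
tool_rot: [0.0, 0.616, 0.788, 0.0]
contact_force: [-0.3, 0.1, 0.7]
gripper_width: 0.001
```

Run:
```python
from h import *
tool()
t=grab('top','top8.png');topedge(t)
# plinth rim extents in gate coords at z=.03
hsv=cv2.cvtColor(cv2.imread('pics/top0.png'),cv2.COLOR_BGR2HSV)
for (x,y) in((298,173),(313,232)):
    m=((hsv[...,1]>100)&(hsv[...,0]<25)).astype(np.uint8);w=np.zeros_like(m);w[y-18:y+18,x-18:x+18]=1
    c=max(cv2.findContours(m*w,0,2)[0],key=cv2.contourArea)[:,0]
    for z in(.015,.03):
        g=np.array([gc(p) for p in ray('top',c,z)]);print(z,g.min(0),g.max(0))
```

```text
t 15.65 tcp [ 0.5053  0.063  -0.0092] along,lat [-118.8  -57.6] yaw 103.93 tilt [ 0.001  0.    -1.   ] F [-0.3  0.1  0.7] w 0.0 j [-0.02  0.01  2.03  0.    1.09 -0.27]
edge lat mean 48.8 slope deg 0.3
0.015 [-32.6  51.8] [ 34.6 122.3]
0.03 [-33.6  49.1] [ 32.7 118.6]
0.015 [ -34.3 -115.5] [ 32.8 -50.1]
0.03 [ -35.2 -116.1] [ 31.  -51.5]
```

>>> drive_tool --commands "0 0 -1 0 0; 0 0 0 -1 0; 0 0 0 -1 0; 45 0 0 -1 0; 45 0.8 0.73 0 0; 45 0.8 0.73 0 0; 45 0.8 0.73 0 0; 45 0.8 0.73 0 0"

```text
time: 16.7
tool_pos: [0.5383, 0.171, 0.0807]
tool_rot: [0.0, 0.616, 0.788, 0.0]
contact_force: [0.3, 0.6, 0.4]
gripper_width: 0.528
```

>>> drive_tool --commands "45 0 0 0.7 0; 45 0 0 0.7 0; 45 0 0 0.6 0; 45 0 0 0.5 0; 45 0 0 0.4 0; 45 0 0 0.2 0; 45 0 0 0 0; 45 0 0 0 0"

```text
time: 17.7
tool_pos: [0.5384, 0.1701, -0.0117]
tool_rot: [0.0, 0.616, 0.788, 0.0]
contact_force: [0.1, -0.2, -0.4]
gripper_width: 0.53
```

Run:
```python
from h import *
tool()
t=grab('top','top9.png')
topedge(t,260,277)
```

```text
t 17.7 tcp [ 0.5384  0.1701 -0.0117] along,lat [-214.8    0.3] yaw 103.93 tilt [ 0.001  0.    -1.   ] F [ 0.1 -0.2 -0.4] w 0.53 j [ 0.17  0.14  1.9   0.    1.09 -0.07]
edge lat mean 48.3 slope deg 0.3
```

>>> drive_tool --commands "45 -0.4 0 0 0; 45 -0.4 0 0 0; 45 -0.4 0 0 0; 45 -0.4 0 0 0; 45 -0.4 0 0 0; 45 -0.4 0 0 0; 45 -0.4 0 0 0; 45 -0.2 0 0 0"

```text
time: 18.75
tool_pos: [0.5597, 0.0819, -0.0123]
tool_rot: [-0.0, 0.616, 0.787, 0.0]
contact_force: [0.9, 3.2, 2.2]
gripper_width: 0.524
```

Run:
```python
from h import *
tool()
t=grab('top','top10.png')
topedge(t,280,290)
cv2.imwrite('pics/crop10.png',cv2.resize(t[130:280,205:395],None,fx=4,fy=4,interpolation=2))
```

```text
t 18.75 tcp [ 0.5597  0.0819 -0.0123] along,lat [-124.1   -0.2] yaw 103.89 tilt [ 0.  0. -1.] F [0.9 3.2 2.2] w 0.52 j [ 0.01  0.15  1.9   0.    1.1  -0.23]
edge lat mean 83.5 slope deg 66.8
```

View pics/crop10.png

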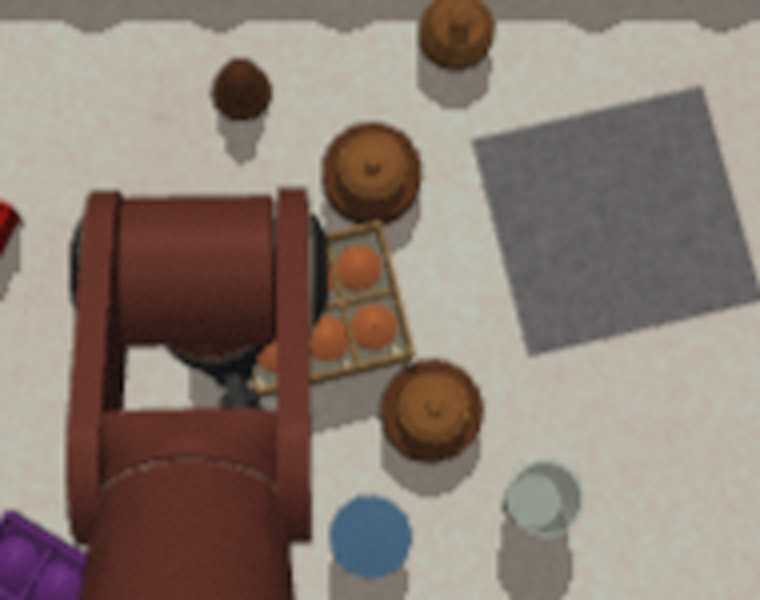

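Picture shows the box entering the gap square, its front edge from (380,225) to (410,355), between both plinths. Continuing.

>>> drive_tool --commands "45 -0.3 0 0 0; 45 -0.3 0 0 0; 45 -0.3 0 0 0; 45 -0.3 0 0 0; 45 -0.3 0 0 0; 45 -0.3 0 0 0; 45 -0.3 0 0 0; 45 -0.3 0 0 0"

```text
time: 19.8
tool_pos: [0.5768, 0.0121, -0.0125]
tool_rot: [-0.0, 0.616, 0.788, -0.0]
contact_force: [-0.8, 2.3, -0.2]
gripper_width: 0.524
```

Run:
```python
from h import *
tool()
t=grab('top','top11.png')
cv2.imwrite('pics/crop11.png',cv2.resize(t[130:280,205:395],None,fx=4,fy=4,interpolation=2))
```

```text
t 19.8 tcp [ 0.5768  0.0121 -0.0125] along,lat [-52.3  -0.4] yaw 103.93 tilt [-0. -0. -1.] F [-0.8  2.3 -0.2] w 0.52 j [-0.11  0.17  1.87 -0.    1.1  -0.35]
```

View pics/crop11.png

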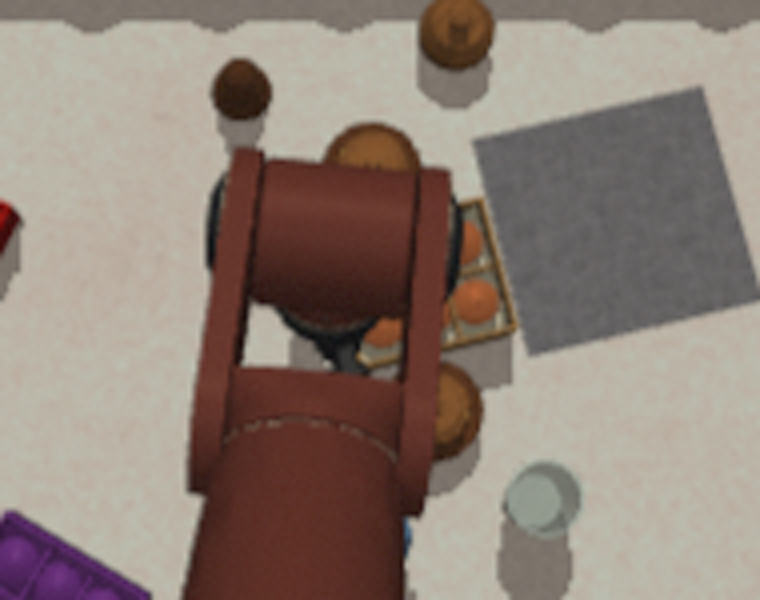

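>>> drive_tool --commands "45 -0.3 0 0 0; 45 -0.3 0 0 0; 45 -0.3 0 0 0; 45 -0.3 0 0 0; 45 -0.3 0 0 0; 45 -0.3 0 0 0; 45 -0.3 0 0 0; 45 -0.3 0 0 0"

```text
time: 20.85
tool_pos: [0.5942, -0.0577, -0.0125]
tool_rot: [-0.0, 0.616, 0.788, -0.0]
contact_force: [-0.7, 0.9, 0.7]
gripper_width: 0.525
```

Run:
```python
from h import *
tool()
t=grab('top','top12.png')
print([gc(p) for p in matrect(cv2.imread('pics/top0.png'))])
box(t,322,375,150,240);box(t,326,375,150,240)
```

```text
t 20.85 tcp [ 0.5942 -0.0577 -0.0125] along,lat [19.7 -0.3] yaw 103.93 tilt [-0. -0. -1.] F [-0.7  0.9  0.7] w 0.53 j [-0.22  0.21  1.82 -0.    1.11 -0.46]
[array([75.7, 97.4]), array([251.7,  98.5]), array([244.9, -63.5]), array([ 72.6, -63.6])]
corners along,lat [[16.799999237060547, -108.19999694824219], [113.19999694824219, -133.8000030517578], [166.39999389648438, 66.80000305175781], [70.0, 92.4000015258789]] size [207.5  99.7] ang 75.1
corners along,lat [[27.200000762939453, -110.69999694824219], [113.19999694824219, -133.60000610351562], [165.8000030517578, 64.4000015258789], [79.9000015258789, 87.19999694824219]] size [204.8  89. ] ang 75.1
```

>>> drive_tool --commands "45 -0.35 0 0 0; 45 -0.35 0 0 0; 45 -0.35 0 0 0; 45 -0.35 0 0 0; 45 -0.35 0 0 0; 45 -0.35 0 0 0; 45 -0.25 0 0 0; 45 -0.15 0 0 0"

```text
time: 21.9
tool_pos: [0.6123, -0.1304, -0.0124]
tool_rot: [-0.0, 0.616, 0.788, 0.0]
contact_force: [-0.8, 2.3, 1.4]
gripper_width: 0.524
```

>>> drive_tool --commands "45 0.3 0 0 0; 45 0.4 0 0 0; 45 0 0 -0.7 0; 45 0 0 -1 0; 45 0 0 -1 0; 45 0 0 -1 0; 45 0 0 -1 0; 45 0 0 -1 0"

```text
time: 22.9
tool_pos: [0.6074, -0.1095, 0.1617]
tool_rot: [0.001, 0.616, 0.788, 0.0]
contact_force: [1.0, -0.6, -0.0]
gripper_width: 0.529
```

>>> drive_tool --commands "45 1 0 0 0; 45 1 0 0 0; 45 1 0 0 0; 45 1 0 0 0; 45 1 0 0 0; 45 1 0 0 0; 45 1 0 0 0; 45 1 0 0 0"

```text
time: 23.9
tool_pos: [0.5494, 0.1245, 0.1606]
tool_rot: [0.001, 0.616, 0.788, 0.001]
contact_force: [0.7, 0.2, -0.7]
gripper_width: 0.527
```

Run:
```python
from h import *
tool()
t=grab('top','top13.png')
box(t,315,405,150,240)
s=grab('scene','scene13.png')
a=cv2.resize(t[120:280,215:405],None,fx=2.1,fy=2.1,interpolation=2);b=cv2.resize(s[140:300,170:360],None,fx=2.1,fy=2.1,interpolation=2)
cv2.imwrite('pics/crop13.png',np.hstack([a,b]))
```

```text
t 23.9 tcp [0.5494 0.1245 0.1606] along,lat [-167.9    0. ] yaw 103.95 tilt [ 0.003 -0.    -1.   ] F [ 0.7  0.2 -0.7] w 0.53 j [ 0.09 -0.07  1.8  -0.    1.4  -0.15]
corners along,lat [[102.9000015258789, -47.79999923706055], [215.10000610351562, -48.20000076293945], [215.39999389648438, 48.599998474121094], [103.19999694824219, 49.0]] size [ 96.8 112.2] ang 89.8
```

View pics/crop13.png

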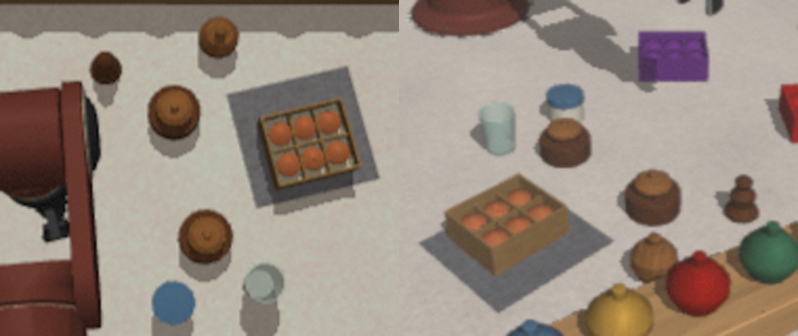

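```bash
python3 -c "
from plant import manip
print(manip.job_done())"
```

```text
the job is handed in; nothing more can be done
None
```

The gift box now lies flat and wholly on the grey mat, and the job is handed in at about 24 s. I squared it up against two fingertips, pushed it about 19 mm sideways by its flank, then pushed it straight through the gap.

- **On the mat (final top view, in gate coordinates):** the box spans 103 to 215 mm along the push, and the mat 74 to 246 mm. Sideways it spans -48 to +49 mm, and the mat -63 to +97 mm. The smallest margin is about 15 mm.
- **Other wares:** the wares near the path look unmoved in the last picture. The bowl, hatbox and perfume were outside that crop, and the arm passed well above them. The forces I read after each move never exceeded about 4 N, and the gripper is clear of everything.
- **What disagreed:** the reported TCP height did not match the real fingertips, which sat 28–30 mm higher than reported. The first push therefore skimmed over the box without moving it. I corrected the height from the pictures, with the reported z going slightly negative and no contact with the counter.
- **Second correction:** squaring the box up shifted it about 18 mm to one side, which is why the sideways push was needed.

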